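# Reload the feed-sack stapler

## Robot

A 6-joint arm with a two-finger parallel gripper is mounted at the origin on the work surface. World frame = base frame: x ahead of the robot, y to its left, z up, the work surface at z = 0. Lengths are in m, angles in rad, forces in N, time in s.
With the tool pointing down it reaches from about 0.25 to 0.775 m from the base axis. Payload 8.9 kg.
Tool frame: the origin (TCP) lies at the very end of the fingers, on their centre line; the grasp point (between the pads) lies 19 mm behind it (robot.grasp_offset is the distance from the TCP to the grasp point, in m); z points along the fingers, y is the direction in which the jaws open and shut (so a half turn about z gives the same grasp; the last joint's range is limited). The gripper opens to 85 mm and grips with 20 to 120 N. Pads are 22 mm wide; open, the fingers measure 114 mm over their backs; the gripper's body (76 mm by 85 mm) begins 54 mm behind the grasp point. The pads swing forward as they close: fully open they stand 13 mm farther back than shut.
Start: joints at [1.15, 0.291, -0.153, 1.127, 0, 1.431], TCP at [0.146, 0.504, 0.231] pointing down, gripper open.
Joint ranges: [-2.52, 2.52], [-0.91, 1.74], [-1.3, 1.37], [-1.96, 2.02], [-1.52, 1.47], [-3.14, 3.14]. Speed limits (rad/s): [2.22, 2.22, 2.79, 3.14, 3.14, 3.14].

## Interface

Orientations are given as [roll, pitch, yaw] about the fixed x, y, z axes, in that order (R = Rz(yaw) Ry(pitch) Rx(roll)).
In Python, from plant import robot, viewer, finish_job gives the robot as it stands. The module is installed in compiled form; this text tells all that it offers.
- The arm moves only by the tool carry_out, never from a script. Its argument "increments" is a list of rows, each an object with "hand": the opening, from 0 (shut) to 1 (fully open); "linear": the shift along the tool's x, y, z in units of 40 mm (1.0 is 40 mm), a list of three; "dr": the turn, a rotation vector about the tool's x, y, z in degrees, a list of three. In form: [{"hand": hand, "linear": [tx, ty, tz], "dr": [ax, ay, az]}, ...]. A call has exactly 5 rows; each row shifts and turns the pose as measured when the row begins, along the tool's axes as they then stand; what a row does not reach is not made up. A row lasts 1/10 s, in which the tool goes at most 50 mm and 8.59 degrees, less where a joint would pass 70% of its speed; a pose out of reach is approached as far as the arm can. A call is refused whole if a number of a shift passes 1 or a number of a turn 8.59, either way. A call with a gripper value outside its range is refused whole. The fingers move at their own pace and stop on an object; "squeeze" is the grip in N (left out, the last holds). Time passes only in rows, so rows that do not move let the fingers close, or fill a call up. It gives the time, the measured TCP pose, the force and the opening at its end, in the units of the state.
- robot.get_state(): the state, without advancing time (a new reading comes with each control period).
- viewer.read_camera(name): name is "scene" or "top" or "wrist"; returns a dict with "pixels" (384x512x3 uint8, red, green, blue), "z_map" (384x512 float32, m along the optical axis (not along the pixel's ray), 0 where there is no reading), "fx", "fy", "cx", "cy" (pixels), "k1" (the pictures are not rectified: a ray, as slopes to the right and down, at radius r is drawn at 1 + k1 r^2 times it, then the intrinsics apply), "rvec" (rotation vector, rad) and "tvec" (3), from world to camera coordinates, as OpenCV has them. Camera axes: x right, y down, z forward; pixel columns grow to the right and rows downward; lengths in m; the calibration is good to about 2 mm. A picture is of the moment at which its call begins.
- finish_job(): hands the job in, once; it reports no verdict.
The state is a dict: "t": time; "qpos": joint angles; "joint_vel": joint speeds; "tau": joint torques, N m; "ee_pos": TCP position; "tool_rot": TCP orientation; "wrist_force": force on the tool from outside, world axes, zero at the start; "torque": the same for the moment, N m; "grip_width": opening from 0.0 (shut) to 1.0 (fully open).
Only numpy, scipy, OpenCV 4.12 (cv2) and the standard library are available. Lean on these libraries where they do the work, as an engineer would, in place of code of your own. Each camera call takes 0.05 s, during which the arm holds its last target. There are 200 camera calls.

## Task

Load the copper staple strip into the channel of the green feed-sack stapler: press it back against the orange spring follower until its front end drops in behind the red nose stop, and let it down fully home on the channel floor. Then draw the aluminium cover rail over it by its black tab until the rail is fully shut, and let go. Work gently: never ram the follower into its end stop, crush the strip or slam the rail, and leave the glass jar, the tick remover and the brush as they are.

Things in the scene. Friction and masses are not known exactly. Their poses are not given: they have to be found in the camera images.
- strip: Loose stick of copper-coloured staples, a stiff block 100 mm long (its x), 16 mm wide (y), 30 mm tall (z), about 90 g (60 to 130), standing on its legs on the bench, the same both ways round (a half turn makes no difference). Origin: centre of its underside. Grip across its width, above 14 mm from its underside: the rest goes between the channel walls.
- magazine: Fixed green feed-sack stapler lying along its x; origin on the bench under the middle of its loading channel; +x runs from nose to tail, z up. Base plate 10 mm thick, 56 mm wide, x -95 to +206 mm. A cast head block (x -153 to -93 mm, 52 mm tall and wide) stands in front. Over 30 N of contact between strip and stapler, all contacts added up, is damage.
- channel_mid (a point): Middle of the channel's floor, 10 mm above the bench. Channel 20 mm wide along the stapler's x between two steel walls 6 mm thick, 12 mm high (tops 22 mm above the bench), x -76 to +84 mm. A home strip has its origin on this floor, on the centre line, up to 12 mm before or behind this point (set by the nose).
- nose_mark (a point): Nominal top rear edge of the red nose stop, at stapler x -50 mm, 17 mm above the bench (7 mm above the floor); it is 8 mm thick and fills the channel. Nose and follower sit on one clamped carriage, set up to 12 mm either way along x of their marks; the setting is not reported: feel or see it. The strip must pass above the nose, then drop behind it.
- follower_mark (a point): Nominal centre of the resting orange follower face (18 mm wide, 26 mm high, 10.5 to 36.5 mm above the bench), stapler x +40 mm. It shifts with the nose: the free gap is always 90 mm, the strip 100 mm. It yields to +x only: 3 N to start, plus 0.3 N per mm, damped (2 N more at 20 mm/s), hard end stop at 16 mm. Press it back 11 to 14 mm to drop the strip in.
- rail (a joint): Sliding aluminium cover rail of the stapler: how far it is open, in m; 0 = fully shut over the strip, starts 0.134 to 0.142 open; it slides along the stapler's x (opening towards +x), stays where it is left, about 4 N friction plus slight drag, with a firm stop at 0. Its top plate is 110 mm long, 50 mm wide, z = 43 to 47 mm in the stapler's frame, and when shut reaches from x = -55 to +55 mm. It clears a seated strip by 3 mm.
- rail_tab (a point): Top centre of the rail's upright black tab, 75 mm above the bench; the tab is 8 mm thick along the stapler's x, 26 mm wide along its y and rises 28 mm above the rail's top plate. At x = (rail opening - 30 mm) in the stapler's frame. Push it from its +x side towards -x, or pinch it.
- jar: Bystander: open clear glass jar, 76 mm across, 105 mm tall, upright; origin at the centre of its underside.
- tick_remover: Bystander: small yellow plastic tick remover, about 100 mm long (its x), 14 mm wide, 10 mm tall, lying flat; origin under its middle.
- brush: Bystander: birch-handled bristle brush, about 210 mm long (its x), 50 mm wide, 38 mm tall, lying bristles down; origin near its middle, at bench height.

How it is judged:
By the outcome, as a careful person would: the job done as asked, in the order asked, and still so for the second after the job is handed in, with the robot touching nothing.
It also fails if it takes over 59 s, if anything falls off the work surface, if the arm or the gripper's body presses on something with over 40 N, if the wrist force passes 120 N, or if a joint passes its speed limit or range.

## Working session

There is one attempt and no reset: what is moved stays moved. The work goes in short steps, Python scripts to look and compute and a tool call to move; the robot and the scene stay as the last step left them, time stands still between calls to the robot, and variables do not carry over. Pictures are saved under pics/ and viewed, about 8 in all and at most 12, crops included, and the job is handed in when it is done.

Besides the shell and the picture viewer there is one more tool, called after "Emit:" as a command line: name --argument value ..., lists and objects as JSON in quotes. carry_out: Moves the arm, as the interface text tells. Its arguments: {"type":"object","properties":{"increments":{"type":"array","items":{"type":"object","properties":{"hand":{"type":"number"},"linear":{"type":"array","items":{"type":"number"}},"dr":{"type":"array","items":{"type":"number"}}}}},"squeeze":{"type":"number"}},"required":["increments"]}

```bash
mkdir -p pics
cat > h.py <<'E'
import numpy as np, cv2
from plant import robot, viewer, finish_job
def cam(n): return viewer.read_camera(n)
def save(c,f,box=None,s=1):
    p=c["pixels"][:,:,::-1]
    if box: p=p[box[1]:box[3],box[0]:box[2]]
    cv2.imwrite("pics/"+f,cv2.resize(p,None,fx=s,fy=s,interpolation=cv2.INTER_CUBIC))
def KD(c): return np.array([[c["fx"],0,c["cx"]],[0,c["fy"],c["cy"]],[0,0,1.]]),np.array([c["k1"],0,0,0,0.])
def ray(c,uv):
    K,D=KD(c); n=cv2.undistortPointsIter(np.array([[uv]],float),K,D,None,None,(3,50,1e-10))[0,0]
    R=cv2.Rodrigues(np.array(c["rvec"],float))[0]; t=np.array(c["tvec"],float)
    return -R.T@t, R.T@np.array([n[0],n[1],1.]),R,t
def atz(c,uv,z):
    o,d,_,_=ray(c,uv); return o+d*(z-o[2])/d[2]
def atd(c,uv):
    o,d,_,_=ray(c,uv); return o+d*c["z_map"][int(round(uv[1])),int(round(uv[0]))]
def proj(c,P):
    K,D=KD(c); return cv2.projectPoints(np.array(P,float).reshape(-1,1,3),np.array(c["rvec"],float),np.array(c["tvec"],float),K,D)[0][:,0]
E
python3 - <<'E'
from h import *
import pickle
d={n:cam(n) for n in("top","scene")}
pickle.dump(d,open("c0.pkl","wb"))
save(d["top"],"top.png",None,1.5);save(d["scene"],"scene.png",None,1.5)
print(robot.get_state(), robot.grasp_offset)
E
```

```text
{'t': 0.1, 'qpos': array([ 1.14968228e+00,  2.91221819e-01, -1.54002782e-01,  1.12675429e+00,
        1.89319945e-05,  1.43149646e+00]), 'joint_vel': array([-0.00241743, -0.00357996,  0.00157337, -0.00154243,  0.00062562,
       -0.00066562]), 'tau': array([ 1.52013006e-03, -5.37977886e+01,  3.31919539e+01,  9.22611012e-03,
       -2.42728047e-04, -3.05100934e-05]), 'ee_pos': array([0.14583107, 0.50393327, 0.2308088 ]), 'tool_rot': array([-3.14042418e+00, -1.82947002e-04,  2.85977836e+00]), 'wrist_force': array([-0.0580096 , -0.1341123 ,  0.02348775]), 'torque': array([-0.04156447, -0.02241694, -0.00623392]), 'grip_width': 0.997316210446003} 0.0187
```

View pics/top.png

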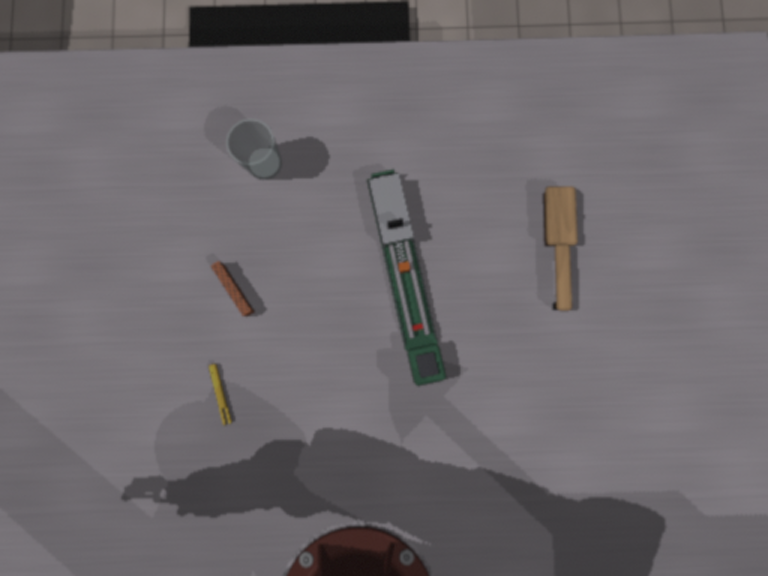

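View pics/scene.png

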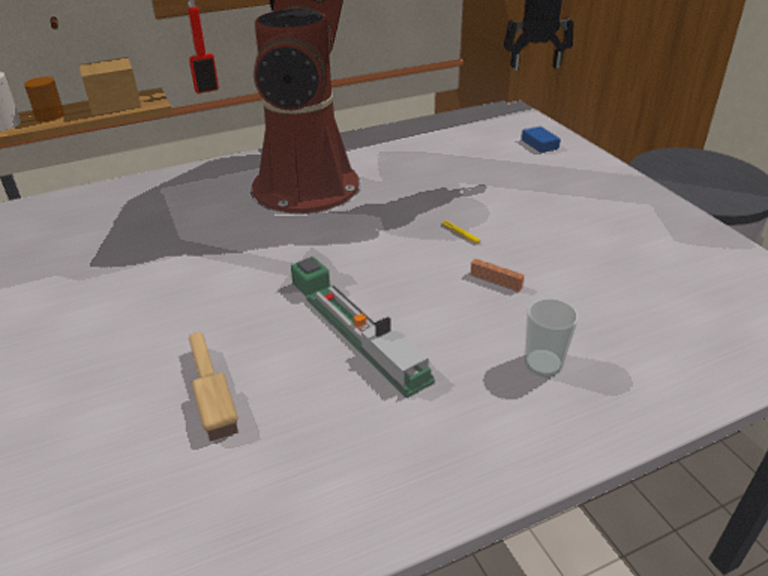

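The top view shows the strip near (232,288), the stapler from its head at (427,365) to its tail at (385,175), the nose at (417,327) and the follower at (404,267), all in 1.5x pixels. I'll enlarge the strip and the stapler next.

Run:
```python
from h import *
import pickle
d=pickle.load(open("c0.pkl","rb"));c=d["top"]
save(c,"mag.png",(235,105,305,265),3.75)
p=c["pixels"][:,:,::-1]
a=cv2.resize(p[105:265,230:310],None,fx=3.75,fy=3.75,interpolation=cv2.INTER_CUBIC)
b=cv2.resize(p[165:220,130:180],None,fx=8,fy=8,interpolation=cv2.INTER_CUBIC)
im=np.zeros((600,720,3),np.uint8);im[:a.shape[0],:a.shape[1]]=a;im[:b.shape[0],310:310+b.shape[1]]=b
cv2.imwrite("pics/crop.png",im)
print(c["fx"],c["k1"],ray(c,(256,192))[0],ray(d["scene"],(256,192))[0])
# strip: hsv mask + depth
R=cv2.Rodrigues(np.array(c["rvec"],float))[0]
hsv=cv2.cvtColor(p,cv2.COLOR_BGR2HSV)
m=(hsv[...,1]>90)&((hsv[...,0]<14)|(hsv[...,0]>174))
m2=np.zeros_like(m);m2[165:220,130:180]=m[165:220,130:180]
P=np.array([atd(c,(u,v)) for v,u in np.argwhere(m2)])
print(len(P),np.percentile(P[:,2],[5,50,95]))
T=np.array([(u,v) for (v,u),q in zip(np.argwhere(m2),P) if q[2]>.022],np.float32)
W=np.array([atz(c,q,.03)[:2] for q in T],np.float32)
print("strip rect top",cv2.minAreaRect(W*1000), W.mean(0))
def blob(name,box,cond,z):
    x0,y0,x1,y1=box;mm=np.zeros_like(m);mm[y0:y1,x0:x1]=cond[y0:y1,x0:x1]
    q=np.argwhere(mm)[:,::-1];w=np.array([atz(c,k,z)[:2] for k in q],np.float32)
    print(name,len(q),w.mean(0),cv2.minAreaRect(w*1000), np.percentile([atd(c,k)[2] for k in q],[10,50,90]))
red=(hsv[...,1]>130)&((hsv[...,0]<6)|(hsv[...,0]>174));org=(hsv[...,1]>130)&(hsv[...,0]>=6)&(hsv[...,0]<20)
blob("nose",(265,205,295,230),red|org,.017);blob("foll",(255,165,285,190),org|red,.0365)
g=(hsv[...,0]>50)&(hsv[...,0]<95)&(hsv[...,1]>70)
hz=c["z_map"]
blob("head",(260,220,305,262),g,.052);blob("base",(240,105,300,220),g,.010)
grey=(hsv[...,1]<60)&(hsv[...,2]>110)
zz=np.zeros_like(hz)
for v in range(105,265):
  for u in range(230,310): zz[v,u]=atd(c,(u,v))[2]
blob("plate",(240,105,280,165),(zz>.038)&(zz<.052),.047)
blob("headz",(260,220,305,262),(zz>.042),.052)
blob("tab",(250,140,275,158),(hsv[...,2]<50),.075)
```

```text
370.95798687650307 0.005917639107863546 [ 0.40419463 -0.060747    0.93622293] [ 1.32220353 -0.39101291  0.73195617]
280 [0.01802843 0.02858833 0.03146479]
strip rect top ((506.93438720703125, 194.9178924560547), (98.812744140625, 15.880289077758789), 32.43059539794922) [0.50664264 0.19472903]
nose 22 [ 0.43639374 -0.10886173] ((436.3948669433594, -108.86253356933594), (14.822430610656738, 7.37856388092041), 88.57196044921875) [0.0135509  0.01566792 0.01746905]
foll 43 [ 0.53371745 -0.08911189] ((533.8724975585938, -88.9466552734375), (15.587952613830566, 16.09041976928711), 12.683319091796875) [0.02671826 0.03545849 0.03677935]
head 440 [ 0.391319   -0.11541244] ((391.8999328613281, -115.85539245605469), (87.05389404296875, 47.56705093383789), 12.400404930114746) [0.00850017 0.04324407 0.04648716]
base 382 [ 0.5021243  -0.09374923] ((564.6033325195312, -83.06520080566406), (278.3237609863281, 47.9797477722168), 11.317276000976562) [0.00706203 0.00907464 0.01170941]
plate 840 [ 0.6309001  -0.06975309] ((629.56396484375, -70.08462524414062), (110.54866790771484, 49.967594146728516), 11.01044750213623) [0.04411109 0.04607044 0.04808047]
headz 500 [ 0.37575305 -0.11956345] ((377.20574951171875, -107.78934478759766), (87.64432525634766, 75.14348602294922), 74.16510772705078) [0.04314234 0.04639191 0.05274011]
tab 39 [ 0.59696823 -0.07575985] ((596.8220825195312, -76.69554901123047), (21.31603240966797, 9.666450500488281), 88.50452423095703) [0.05714422 0.07208375 0.07462574]
```

View pics/crop.png

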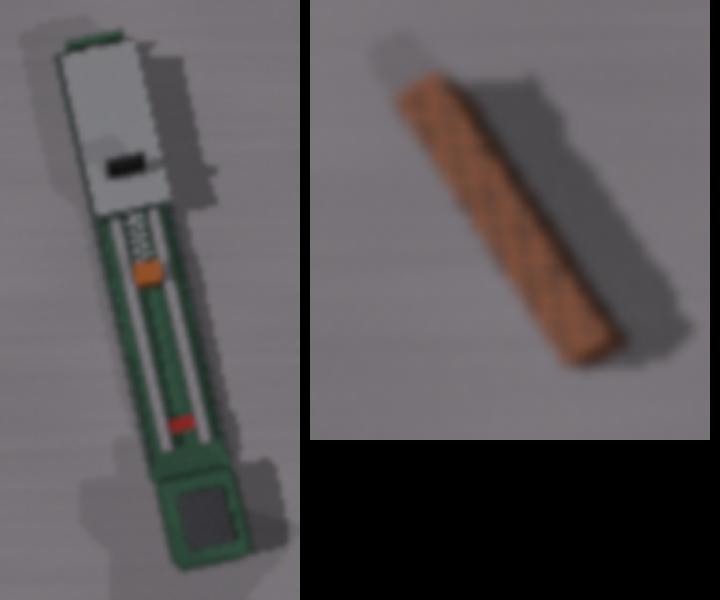

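```bash
cat >> h.py <<'E'
from scipy.spatial.transform import Rotation as Ro
def plan(tgt,yawdeg,n,s=None):
    "n equal rows: world-straight path to tgt with tool down at yaw; prints rows in tool units"
    s=s or robot.get_state(); p=np.array(s["ee_pos"]);R=Ro.from_euler("xyz",s["tool_rot"])
    G=Ro.from_euler("xyz",[180,0,yawdeg],degrees=True); rv=(R.inv()*G).as_rotvec(degrees=True)
    print("at",p.round(4),np.degrees(s["tool_rot"]).round(2),"F",s["wrist_force"].round(1),"w",round(s["grip_width"],3),"t",round(s["t"],2))
    for i in range(n):
        d=R.inv().apply((np.array(tgt)-p)/(n))/.04
        print(i+1,d.round(3),(rv/n).round(2)); R=R*Ro.from_rotvec(rv/n,degrees=True)
E
python3 - <<'E'
from h import *
plan([.507,.195,.15],212.4,15)
E
```

```text
at [0.1458 0.5039 0.2308] [-1.7993e+02 -1.0000e-02  1.6385e+02] F [-0.1 -0.1  0. ] w 0.997 t 0.1
1 [-0.721 -0.327  0.135] [-0.   -0.   -3.24]
2 [-0.702 -0.367  0.135] [-0.   -0.   -3.24]
3 [-0.68  -0.406  0.135] [-0.   -0.   -3.24]
4 [-0.656 -0.444  0.135] [-0.   -0.   -3.24]
5 [-0.63  -0.48   0.135] [-0.   -0.   -3.24]
6 [-0.602 -0.515  0.135] [-0.   -0.   -3.24]
7 [-0.572 -0.548  0.135] [-0.   -0.   -3.24]
8 [-0.54  -0.58   0.135] [-0.   -0.   -3.24]
9 [-0.506 -0.609  0.135] [-0.   -0.   -3.24]
10 [-0.471 -0.637  0.135] [-0.   -0.   -3.24]
11 [-0.434 -0.662  0.135] [-0.   -0.   -3.24]
12 [-0.396 -0.686  0.135] [-0.   -0.   -3.24]
13 [-0.357 -0.707  0.135] [-0.   -0.   -3.24]
14 [-0.316 -0.726  0.135] [-0.   -0.   -3.24]
15 [-0.275 -0.743  0.135] [-0.   -0.   -3.24]
```

Emit:
carry_out --increments '[{"hand": 1, "linear": [-0.72, -0.33, 0.13], "dr": [0, 0, -3.2]}, {"hand": 1, "linear": [-0.7, -0.37, 0.13], "dr": [0, 0, -3.2]}, {"hand": 1, "linear": [-0.68, -0.41, 0.13], "dr": [0, 0, -3.2]}, {"hand": 1, "linear": [-0.66, -0.44, 0.13], "dr": [0, 0, -3.2]}, {"hand": 1, "linear": [-0.63, -0.48, 0.13], "dr": [0, 0, -3.2]}]'

```text
t: 0.6
ee_pos: [0.2672, 0.3995, 0.2029]
tool_rot: [-3.14, -0.002, -3.128]
wrist_force: [0.2, -1.2, 0.2]
grip_width: 1.001
```

Emit:
carry_out --increments '[{"hand": 1, "linear": [-0.6, -0.51, 0.13], "dr": [0, 0, -3.2]}, {"hand": 1, "linear": [-0.57, -0.55, 0.13], "dr": [0, 0, -3.2]}, {"hand": 1, "linear": [-0.54, -0.58, 0.13], "dr": [0, 0, -3.2]}, {"hand": 1, "linear": [-0.51, -0.61, 0.13], "dr": [0, 0, -3.2]}, {"hand": 1, "linear": [-0.47, -0.64, 0.13], "dr": [0, 0, -3.2]}]'

```text
t: 1.1
ee_pos: [0.3929, 0.2931, 0.1747]
tool_rot: [-3.14, -0.004, -2.836]
wrist_force: [0.6, 0.6, -0.7]
grip_width: 0.999
```

Run:
```python
from h import *
plan([.507,.195,.15],212.4,10)
```

```text
at [0.3929 0.2931 0.1747] [-179.93   -0.25 -162.49] F [ 0.6  0.6 -0.7] w 0.999 t 1.1
1 [-0.199 -0.32   0.061] [-0.   -0.03 -1.49]
2 [-0.19  -0.325  0.061] [-0.   -0.03 -1.49]
3 [-0.182 -0.33   0.061] [-0.   -0.03 -1.49]
4 [-0.173 -0.334  0.061] [-0.   -0.03 -1.49]
5 [-0.164 -0.339  0.061] [-0.   -0.03 -1.49]
6 [-0.155 -0.343  0.061] [-0.   -0.03 -1.49]
7 [-0.146 -0.347  0.062] [-0.   -0.03 -1.49]
8 [-0.137 -0.35   0.062] [-0.   -0.03 -1.49]
9 [-0.128 -0.354  0.062] [-0.   -0.03 -1.49]
10 [-0.119 -0.357  0.062] [-0.   -0.03 -1.49]
```

Emit:
carry_out --increments '[{"hand": 1, "linear": [-0.39, -0.65, 0.12], "dr": [0, 0, -3]}, {"hand": 1, "linear": [-0.36, -0.66, 0.12], "dr": [0, 0, -3]}, {"hand": 1, "linear": [-0.32, -0.68, 0.12], "dr": [0, 0, -3]}, {"hand": 1, "linear": [-0.28, -0.7, 0.12], "dr": [0, 0, -3]}, {"hand": 1, "linear": [-0.25, -0.71, 0.12], "dr": [0, 0, -3]}]'

```text
t: 1.6
ee_pos: [0.5098, 0.1885, 0.1479]
tool_rot: [3.141, -0.007, -2.564]
wrist_force: [0.9, -0.1, 0.3]
grip_width: 0.997
```

Run:
```python
from h import *
c=cam("wrist");save(c,"w1.png",None,1.5)
p=c["pixels"][:,:,::-1];hsv=cv2.cvtColor(p,cv2.COLOR_BGR2HSV)
m=((hsv[...,1]>80)&((hsv[...,0]<15)|(hsv[...,0]>172))).astype(np.uint8)
n,l,st,_=cv2.connectedComponentsWithStats(m);k=1+np.argmax(st[1:,4]);print(st[k])
q=np.argwhere(l==k)[:,::-1]
P=np.array([atd(c,u) for u in q]);print(np.percentile(P[:,2],[5,50,95]))
T=P[P[:,2]>.026,:2].astype(np.float32);print(cv2.minAreaRect(T*1000))
print(ray(c,(256,192))[0])
plan([.507,.195,.15],212.4,1)
```

```text
[ 252  138   20  109 1805]
[-0.00029992  0.02939787  0.03056823]
((492.12237548828125, 187.64178466796875), (136.96121215820312, 14.70602035522461), 33.86604690551758)
[0.43935748 0.14337525 0.29073022]
at [0.5131 0.1857 0.1472] [-179.92   -0.37 -146.82] F [ 2.6 -2.7 -0.3] w 0.998 t 1.65
1 [ 0.001  0.278 -0.071] [-0.09 -0.37  0.78]
```

View pics/w1.png

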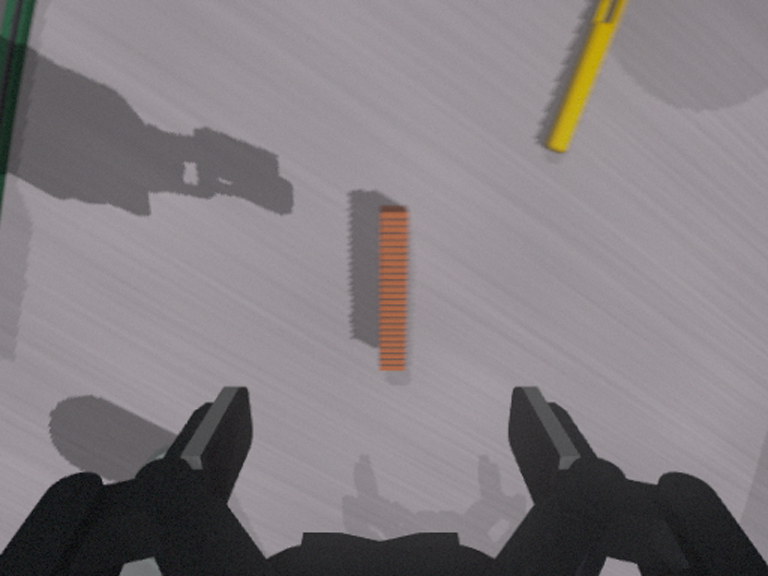

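The wrist view shows the strip upright in the picture at columns 380-408, rows 207-371 (1.5x pixels), almost aligned with the tool's x. The arm was still settling, so I'll measure again at rest.

Emit:
carry_out --increments '[{"hand": 1, "linear": [0, 0.28, 0], "dr": [0, 0, 0]}, {"hand": 1, "linear": [0, 0, 0], "dr": [0, 0, 0]}, {"hand": 1, "linear": [0, 0, 0], "dr": [0, -0.4, 0]}, {"hand": 1, "linear": [0, 0, 0], "dr": [0, 0, 0]}, {"hand": 1, "linear": [0, 0, 0], "dr": [0, 0, 0]}]'

```text
t: 2.15
ee_pos: [0.5054, 0.1956, 0.1461]
tool_rot: [-3.141, -0.001, -2.564]
wrist_force: [-0.3, -0.6, 0.1]
grip_width: 0.997
```

```bash
cat >> h.py <<'E'
def stripfit(c,z=.03,box=None):
    p=c["pixels"][:,:,::-1];hsv=cv2.cvtColor(p,cv2.COLOR_BGR2HSV)
    m=((hsv[...,1]>110)&(hsv[...,2]>90)&((hsv[...,0]<15)|(hsv[...,0]>172))).astype(np.uint8)
    m=cv2.morphologyEx(m,cv2.MORPH_CLOSE,np.ones((5,3),np.uint8))
    n,l,st,_=cv2.connectedComponentsWithStats(m);k=1+np.argmax(st[1:,4])
    q=np.argwhere(l==k)[:,::-1]
    W=np.array([atz(c,u,z)[:2] for u in q],np.float32)
    return st[k],cv2.minAreaRect(W*1000)
E
python3 - <<'E'
from h import *
c=cam("wrist");print(stripfit(c))
plan([.507,.195,.15],212.4,1)
E
```

```text
(array([ 246,  137,   18,  110, 1859], dtype=int32), ((505.513427734375, 197.6773681640625), (102.06407165527344, 14.969741821289062), 32.7459831237793))
at [0.5054 0.1956 0.1461] [-1.7999e+02 -8.0000e-02 -1.4690e+02] F [ 0.1  0.1 -0.2] w 0.998 t 2.2
1 [-0.026 -0.035 -0.096] [-0.01 -0.08  0.7 ]
```

Emit:
carry_out --increments '[{"hand": 1, "linear": [0, -0.03, 0.8], "dr": [0, 0, 0]}, {"hand": 1, "linear": [0, 0, 0.8], "dr": [0, 0, 0]}, {"hand": 1, "linear": [0, 0, 0.8], "dr": [0, 0, 0]}, {"hand": 1, "linear": [0, 0, 0.4], "dr": [0, 0, 0]}, {"hand": 1, "linear": [0, 0, 0.2], "dr": [0, 0, 0]}]'

```text
t: 2.7
ee_pos: [0.5083, 0.1963, 0.0254]
tool_rot: [-3.139, 0.006, -2.562]
wrist_force: [-0.7, -0.0, -0.3]
grip_width: 0.999
```

Emit:
carry_out --increments '[{"hand": 1, "linear": [0, 0, 0], "dr": [0, 0, 0]}, {"hand": 1, "linear": [0, 0, 0], "dr": [0, 0, 0]}, {"hand": 1, "linear": [0, 0, 0], "dr": [0, 0, 0]}, {"hand": 1, "linear": [0, 0, 0], "dr": [0, 0, 0]}, {"hand": 1, "linear": [0, 0, 0], "dr": [0, 0, 0]}]'

```text
t: 3.2
ee_pos: [0.5097, 0.197, 0.0278]
tool_rot: [-3.138, 0.009, -2.561]
wrist_force: [0.2, -0.4, 0.0]
grip_width: 0.996
```

Run:
```python
from h import *
plan([.506,.1965,.0155],212.9,1)
```

```text
at [0.5097 0.197  0.0278] [-179.78    0.49 -146.76] F [ 0.2 -0.4  0. ] w 0.996 t 3.2
1 [0.087 0.041 0.306] [-0.22  0.49  0.34]
```

Emit:
carry_out --increments '[{"hand": 1, "linear": [0.05, 0.02, 0.18], "dr": [-0.2, 0.5, 0.2]}, {"hand": 1, "linear": [0.04, 0.02, 0.1], "dr": [0, 0, 0]}, {"hand": 1, "linear": [0, 0, 0.05], "dr": [0, 0, 0]}, {"hand": 1, "linear": [0, 0, 0], "dr": [0, 0, 0]}, {"hand": 1, "linear": [0, 0, 0], "dr": [0, 0, 0]}]'

```text
t: 3.7
ee_pos: [0.5058, 0.1964, 0.0138]
tool_rot: [-3.141, -0.0, -2.565]
wrist_force: [-0.6, -0.2, -0.3]
grip_width: 0.997
```

Run:
```python
from h import *
plan([.506,.1965,.0155],212.9,1)
```

```text
at [0.5058 0.1964 0.0138] [-1.7999e+02 -1.0000e-02 -1.4699e+02] F [-0.6 -0.2 -0.3] w 0.997 t 3.7
1 [-0.005  0.    -0.042] [-0.01 -0.01  0.11]
```

Emit:
carry_out --increments '[{"hand": 0, "linear": [0, 0, -0.07], "dr": [0, 0, 0]}, {"hand": 0, "linear": [0, 0, 0], "dr": [0, 0, 0]}, {"hand": 0, "linear": [0, 0, 0], "dr": [0, 0, 0]}, {"hand": 0, "linear": [0, 0, 0], "dr": [0, 0, 0]}, {"hand": 0, "linear": [0, 0, 0], "dr": [0, 0, 0]}]' --squeeze 40

```text
t: 4.2
ee_pos: [0.5061, 0.1965, 0.0173]
tool_rot: [-3.141, 0.0, -2.565]
wrist_force: [-1.3, -0.5, 3.1]
grip_width: 0.177
```

Emit:
carry_out --increments '[{"hand": 0, "linear": [0, 0, 0], "dr": [0, 0, 0]}, {"hand": 0, "linear": [0, 0, 0], "dr": [0, 0, 0]}, {"hand": 0, "linear": [0, 0, 0], "dr": [0, 0, 0]}, {"hand": 0, "linear": [0, 0, 0], "dr": [0, 0, 0]}, {"hand": 0, "linear": [0, 0, 0], "dr": [0, 0, 0]}]'

```text
t: 4.7
ee_pos: [0.5061, 0.1964, 0.0174]
tool_rot: [-3.141, 0.0, -2.565]
wrist_force: [0.1, 0.7, 0.9]
grip_width: 0.175
```

Emit:
carry_out --increments '[{"hand": 0, "linear": [0, 0, -0.3], "dr": [0, 0, 0]}, {"hand": 0, "linear": [0, 0, -0.6], "dr": [0, 0, 0]}, {"hand": 0, "linear": [0, 0, -0.8], "dr": [0, 0, 0]}, {"hand": 0, "linear": [0, 0, -0.7], "dr": [0, 0, 0]}, {"hand": 0, "linear": [0, 0, -0.4], "dr": [0, 0, 0]}]'

```text
t: 5.2
ee_pos: [0.5034, 0.1958, 0.1333]
tool_rot: [3.14, -0.005, -2.565]
wrist_force: [0.7, 0.2, -0.7]
grip_width: 0.171
```

Run:
```python
from h import *
plan([.489,-.03,.135],191.3,10)
```

```text
at [0.5034 0.1958 0.1333] [ 179.91   -0.31 -146.98] F [ 0.7  0.2 -0.7] w 0.171 t 5.2
1 [ 0.338 -0.454 -0.003] [ 0.   -0.03  2.17]
2 [ 0.32  -0.466 -0.003] [ 0.   -0.03  2.17]
3 [ 0.303 -0.478 -0.004] [ 0.   -0.03  2.17]
4 [ 0.284 -0.489 -0.004] [ 0.   -0.03  2.17]
5 [ 0.266 -0.5   -0.004] [ 0.   -0.03  2.17]
6 [ 0.246 -0.509 -0.004] [ 0.   -0.03  2.17]
7 [ 0.227 -0.518 -0.004] [ 0.   -0.03  2.17]
8 [ 0.207 -0.527 -0.004] [ 0.   -0.03  2.17]
9 [ 0.187 -0.534 -0.004] [ 0.   -0.03  2.17]
10 [ 0.167 -0.541 -0.004] [ 0.   -0.03  2.17]
```

Emit:
carry_out --increments '[{"hand": 0, "linear": [0.34, -0.45, 0], "dr": [0, 0, 2.2]}, {"hand": 0, "linear": [0.32, -0.47, 0], "dr": [0, 0, 2.2]}, {"hand": 0, "linear": [0.3, -0.48, 0], "dr": [0, 0, 2.2]}, {"hand": 0, "linear": [0.28, -0.49, 0], "dr": [0, 0, 2.2]}, {"hand": 0, "linear": [0.27, -0.5, 0], "dr": [0, 0, 2.2]}]'

```text
t: 5.7
ee_pos: [0.4983, 0.0824, 0.1412]
tool_rot: [-3.141, 0.004, -2.759]
wrist_force: [-0.6, 0.2, -0.9]
grip_width: 0.176
```

Emit:
carry_out --increments '[{"hand": 0, "linear": [0.25, -0.51, 0], "dr": [0, 0, 2.2]}, {"hand": 0, "linear": [0.23, -0.52, 0], "dr": [0, 0, 2.2]}, {"hand": 0, "linear": [0.2, -0.5, 0], "dr": [0, 0, 2.2]}, {"hand": 0, "linear": [0.1, -0.3, 0], "dr": [0, 0, 1.5]}, {"hand": 0, "linear": [0, -0.1, 0], "dr": [0, 0, 0.5]}]'

```text
t: 6.2
ee_pos: [0.4929, -0.006, 0.1449]
tool_rot: [-3.14, 0.007, -2.918]
wrist_force: [-1.2, 0.5, -1.4]
grip_width: 0.169
```

Emit:
carry_out --increments '[{"hand": 0, "linear": [0, 0, 0], "dr": [0, 0, 0]}, {"hand": 0, "linear": [0, 0, 0], "dr": [0, 0, 0]}, {"hand": 0, "linear": [0, 0, 0], "dr": [0, 0, 0]}, {"hand": 0, "linear": [0, 0, 0], "dr": [0, 0, 0]}, {"hand": 0, "linear": [0, 0, 0], "dr": [0, 0, 0]}]'

```text
t: 6.7
ee_pos: [0.4932, -0.0038, 0.1454]
tool_rot: [-3.141, 0.007, -2.915]
wrist_force: [-0.2, 0.5, -1.1]
grip_width: 0.177
```

Run:
```python
from h import *
import pickle
c=cam("wrist");save(c,"w2.png",None,1.5);pickle.dump(c,open("w2.pkl","wb"))
s=robot.get_state();print(stripfit(c,s["ee_pos"][2]-.0174+.03))
plan([.489,-.03,.135],191.3,1)
```

```text
(array([ 236,  173,   35,  181, 5525], dtype=int32), ((492.8770751953125, -3.5807971954345703), (103.04615783691406, 16.08965301513672), 12.851937294006348))
at [ 0.4932 -0.0038  0.1454] [-179.98    0.41 -167.01] F [-0.1 -0.1 -1.8] w 0.173 t 6.75
1 [ 0.253 -0.615  0.258] [-0.02  0.41  1.69]
```

View pics/w2.png

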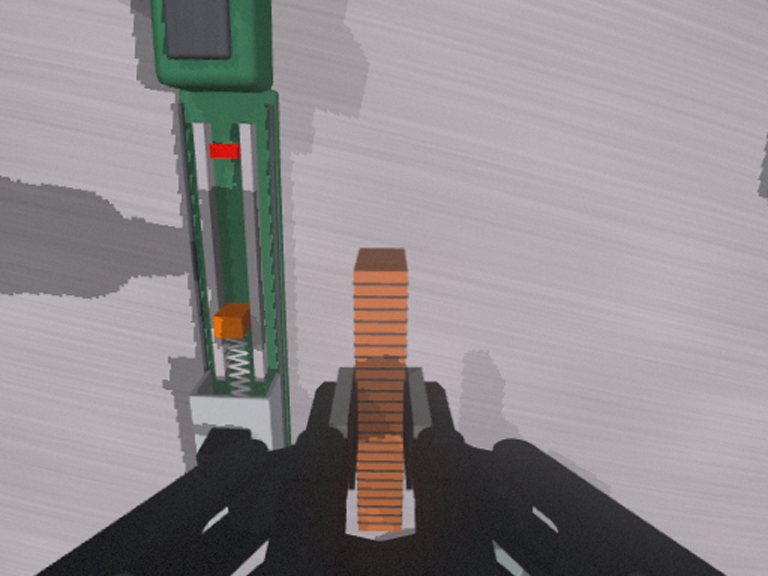

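The strip is held straight: its front top edge is at row 271 and its back end at row 530, columns 354-407. The nose is at (225,151), the follower at (232,320), and the wall tops at columns 195-207 and 240-253. I'll enlarge the nose and follower.

Run:
```python
from h import *
import pickle
c=pickle.load(open("w2.pkl","rb"));p=c["pixels"][:,:,::-1]
a=cv2.resize(p[72:132,120:180],None,fx=6.5,fy=6.5,interpolation=cv2.INTER_CUBIC)
b=cv2.resize(p[190:250,125:185],None,fx=6.5,fy=6.5,interpolation=cv2.INTER_CUBIC)
cv2.imwrite("pics/w2c.png",np.hstack([a,b]))
for n,uv in dict(fl=(354,271),fr=(407,271),bl=(358,530),br=(403,530)).items(): print(n,atz(c,(uv[0]/1.5,uv[1]/1.5),.158).round(4))
```

```text
fl [ 0.4477 -0.0215  0.158 ]
fr [ 0.4442 -0.0065  0.158 ]
bl [5.45e-01 5.00e-04 1.58e-01]
br [0.5412 0.0168 0.158 ]
```

View pics/w2c.png

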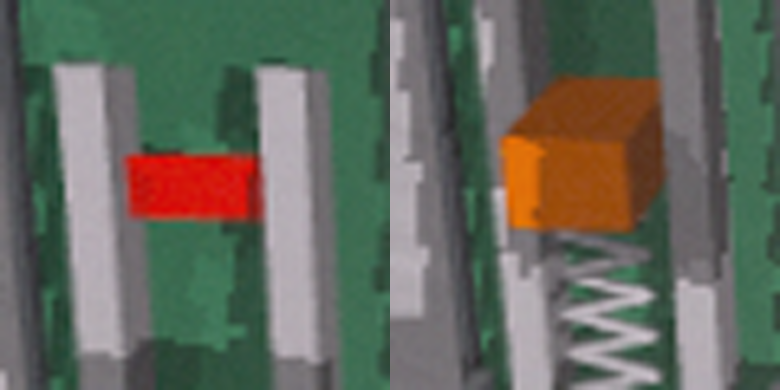

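Run:
```python
from h import *
import pickle
c=pickle.load(open("w2.pkl","rb"))
A=lambda x,y:((x+.5)/6.5-.5+120,(y+.5)/6.5-.5+72)
B=lambda x,y:((x-390+.5)/6.5-.5+125,(y+.5)/6.5-.5+190)
P=lambda uv,z:atz(c,uv,z)[:2]
nr=[P(A(x,218),.017) for x in(130,262)]; nf=[P(A(x,155),.017) for x in(128,260)]
ff=[P(B(x,137),.0365) for x in(504,632)]; fb=[P(B(x,230),.0365) for x in(508,630)]
fl=[P(B(x,78),.0105) for x in(555,660)]
w=[P(A(*k),.022) for k in((53,65),(105,65),(78,355),(125,355),(257,67),(307,67),(272,357),(322,357))]
print("wall widths",[np.linalg.norm(w[i]-w[i+1])*1e3 for i in(0,2,4,6)],"start mid",(w[0]+w[5])/2,"lower mid",(w[2]+w[7])/2)
nr,nf,ff,fb,fl=[np.mean(k,0) for k in(nr,nf,ff,fb,fl)]
print("nose rear",nr,"front",nf,"foll face top",ff,"bottom",fl,"back",fb)
f=pickle.load(open("c0.pkl","rb"))["top"]
for y in (11.2,11.5,12): 
    u=np.array([np.cos(np.radians(y)),np.sin(np.radians(y))]);n=np.array([-u[1],u[0]])
    ws=(w[0]+w[5])/2
    print(y,"perp from wallstart: nose",(nr-ws)@n*1e3,"foll",(ff-ws)@n*1e3,"plate",(np.array([.62956,-.07008])-ws)@n*1e3,"lower",((w[2]+w[7])/2-ws)@n*1e3,"| along: nose rear",(nr-ws)@u*1e3-76,"foll",(ff-ws)@u*1e3-76,"plate",(np.array([.62956,-.07008])-ws)@u*1e3-76)
```

```text
wall widths [np.float64(6.751273175706127), np.float64(6.347540710077619), np.float64(6.39801351201739), np.float64(6.661188691481326)] start mid [ 0.421608   -0.10975441] lower mid [ 0.45727696 -0.10247507]
nose rear [ 0.44039141 -0.10677361] front [ 0.43249111 -0.1080787 ] foll face top [ 0.52778133 -0.08776242] bottom [ 0.52923995 -0.08981746] back [ 0.54167443 -0.08601688]
11.2 perp from wallstart: nose -0.7243466956463815 foll 0.9506461792478467 plate -1.472602790562354 lower 0.21256998227020057 | along: nose rear -56.99533917339324 foll 32.42288344783434 plate 135.6977251903866
11.5 perp from wallstart: nose -0.8238444831976107 foll 0.3829348517941506 plate -2.581024236778333 lower 0.021959385598015257 | along: nose rear -56.99939233768141 foll 32.42637476278577 plate 135.68711279539994
12 perp from wallstart: nose -0.9896225909799896 foll -0.5632663375190693 plate -4.428221063641442 lower -0.2957236994308056 | along: nose rear -57.00730513072783 foll 32.425587913249544 plate 135.65652899916586
```

```bash
cat >> h.py <<'E'
U=np.array([np.cos(np.radians(11.5)),np.sin(np.radians(11.5)),0]);N=np.array([-U[1],U[0],0]);WS=np.array([.42184,-.1109,0])
def go(al,z,n=1,perp=0,yaw=191.5):
    s=robot.get_state();p=np.array(s["ee_pos"])-WS;f=s["wrist_force"]
    print("along %.1f perp %.1f z %.1f  F along %.1f perp %.1f z %.1f torque %s"%(p@U*1e3,p@N*1e3,p[2]*1e3,f@U,f@N,f[2],np.round(s["torque"],2)))
    plan(WS+al*U+perp*N+np.array([0,0,z]),yaw,n,s)
E
python3 - <<'E'
from h import *
go(.052,.09,5)
E
```

```text
along 91.3 perp 90.8 z 145.4  F along -0.2 perp -0.1 z -1.8 torque [-0.02 -0.01  0.  ]
at [ 0.4932 -0.0038  0.1454] [-179.98    0.41 -167.01] F [-0.1 -0.1 -1.8] w 0.173 t 6.75
1 [ 0.21  -0.448  0.276] [-0.    0.08  0.3 ]
2 [ 0.208 -0.45   0.276] [-0.    0.08  0.3 ]
3 [ 0.205 -0.451  0.276] [-0.    0.08  0.3 ]
4 [ 0.202 -0.452  0.276] [-0.    0.08  0.3 ]
5 [ 0.199 -0.453  0.277] [-0.    0.08  0.3 ]
```

Emit:
carry_out --increments '[{"hand": 0, "linear": [0.21, -0.45, 0.25], "dr": [0, 0.1, 0.3]}, {"hand": 0, "linear": [0.21, -0.45, 0.25], "dr": [0, 0.1, 0.3]}, {"hand": 0, "linear": [0.2, -0.45, 0.25], "dr": [0, 0.1, 0.3]}, {"hand": 0, "linear": [0.2, -0.45, 0.25], "dr": [0, 0.1, 0.3]}, {"hand": 0, "linear": [0.1, -0.3, 0.2], "dr": [0, 0, 0.3]}]'

```text
t: 7.25
ee_pos: [0.4767, -0.0942, 0.0967]
tool_rot: [-3.141, 0.003, -2.936]
wrist_force: [-0.1, 1.2, -0.4]
grip_width: 0.171
```

Emit:
carry_out --increments '[{"hand": 0, "linear": [0, 0, 0], "dr": [0, 0, 0]}, {"hand": 0, "linear": [0, 0, 0], "dr": [0, 0, 0]}, {"hand": 0, "linear": [0, 0, 0], "dr": [0, 0, 0]}, {"hand": 0, "linear": [0, 0, 0], "dr": [0, 0, 0]}, {"hand": 0, "linear": [0, 0, 0], "dr": [0, 0, 0]}]'

```text
t: 7.75
ee_pos: [0.4771, -0.0934, 0.0967]
tool_rot: [-3.142, 0.003, -2.936]
wrist_force: [0.0, -0.2, -1.0]
grip_width: 0.173
```

Run:
```python
from h import *
go(.052,.06,5)
```

```text
along 57.6 perp 6.2 z 96.7  F along -0.0 perp -0.2 z -1.0 torque [ 0.01 -0.02  0.01]
at [ 0.4771 -0.0934  0.0967] [-180.      0.18 -168.24] F [ 0.  -0.2 -1. ] w 0.173 t 7.75
1 [ 0.029 -0.031  0.184] [-0.    0.04  0.05]
2 [ 0.029 -0.031  0.184] [-0.    0.04  0.05]
3 [ 0.029 -0.031  0.184] [-0.    0.04  0.05]
4 [ 0.028 -0.031  0.184] [-0.    0.04  0.05]
5 [ 0.028 -0.031  0.184] [-0.    0.04  0.05]
```

Emit:
carry_out --increments '[{"hand": 0, "linear": [0.04, -0.05, 0.2], "dr": [0, 0.2, 0.2]}, {"hand": 0, "linear": [0.04, -0.05, 0.2], "dr": [0, 0, 0]}, {"hand": 0, "linear": [0.04, -0.05, 0.2], "dr": [0, 0, 0]}, {"hand": 0, "linear": [0.03, -0.02, 0.2], "dr": [0, 0, 0]}, {"hand": 0, "linear": [0, 0, 0], "dr": [0, 0, 0]}]'

```text
t: 8.25
ee_pos: [0.4722, -0.1012, 0.0618]
tool_rot: [3.142, -0.001, -2.939]
wrist_force: [-0.1, -0.0, -1.4]
grip_width: 0.171
```

Run:
```python
from h import *
import pickle
c=cam("wrist");save(c,"w3.png",(120,40,392,300),2.2);pickle.dump(c,open("w3.pkl","wb"))
go(.052,.0365,5)
```

```text
along 51.5 perp -0.6 z 62.3  F along -0.4 perp -0.0 z -1.0 torque [ 0.03 -0.01 -0.03]
at [ 0.4724 -0.1012  0.0623] [-1.7999e+02 -2.0000e-02 -1.6838e+02] F [-0.3 -0.1 -1. ] w 0.175 t 8.3
1 [-0.002  0.003  0.129] [-0.   -0.    0.02]
2 [-0.002  0.003  0.129] [-0.   -0.    0.02]
3 [-0.002  0.003  0.129] [-0.   -0.    0.02]
4 [-0.002  0.003  0.129] [-0.   -0.    0.02]
5 [-0.002  0.003  0.129] [-0.   -0.    0.02]
```

View pics/w3.png

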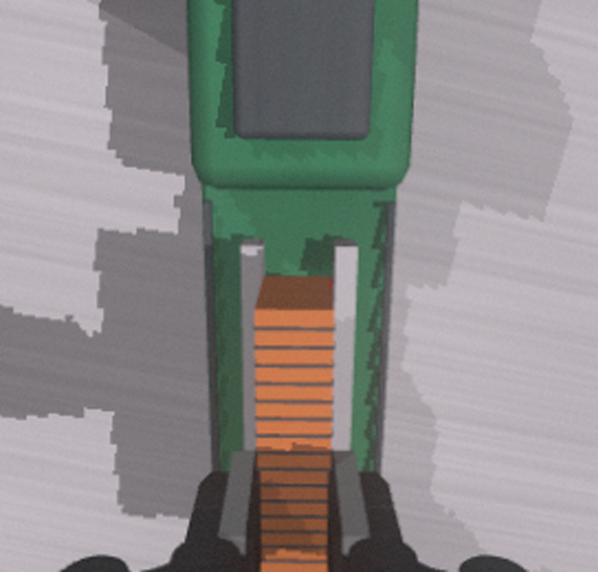

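Run:
```python
from h import *
import pickle
c=pickle.load(open("w3.pkl","rb"))
A=lambda x,y:((x+.5)/2.2-.5+120,(y+.5)/2.2-.5+40)
for n,x,y,z in (("wL",241,245,.022),("wR",357,245,.022),("wL2",245,430,.022),("wR2",354,430,.022),("headL",190,170,.052),("headR",411,170,.052),("sTL",254,310,.0749),("sTR",333,310,.0749),("sTL2",256,440,.0749),("sTR2",333,440,.0749),("sBL",261,276,.0449),("sBR",334,276,.0449)):
    q=atz(c,A(x,y),z)-WS;print(n,(q@U*1e3).round(1),(q@N*1e3).round(1))
```

```text
wL -0.4 -14.6
wR -0.5 17.0
wL2 55.2 -14.6
wR2 55.0 17.9
headL -22.5 -23.1
headR -22.7 25.5
sTL 3.0 -8.1
sTR 2.9 7.6
sTL2 31.7 -8.1
sTR2 31.7 8.3
sBL 2.9 -8.1
sBR 2.9 9.5
```

Emit:
carry_out --increments '[{"hand": 0, "linear": [0, 0.03, 0.15], "dr": [0, 0, 0]}, {"hand": 0, "linear": [0, 0, 0.15], "dr": [0, 0, 0]}, {"hand": 0, "linear": [0, 0, 0.1], "dr": [0, 0, 0]}, {"hand": 0, "linear": [0, 0, 0.05], "dr": [0, 0, 0]}, {"hand": 0, "linear": [0, 0, 0], "dr": [0, 0, 0]}]'

```text
t: 8.8
ee_pos: [0.4726, -0.1, 0.043]
tool_rot: [-3.141, 0.0, -2.939]
wrist_force: [-0.3, -0.6, -0.6]
grip_width: 0.173
```

Run:
```python
from h import *
go(.052,.0365,5,.0005)
```

```text
along 51.9 perp 0.6 z 43.0  F along -0.5 perp -0.5 z -0.6 torque [ 0.02  0.01 -0.01]
at [ 0.4726 -0.1     0.043 ] [-1.7997e+02  2.0000e-02 -1.6838e+02] F [-0.3 -0.6 -0.6] w 0.173 t 8.8
1 [-0.    -0.     0.032] [-0.01  0.    0.02]
2 [-0.    -0.     0.032] [-0.01  0.    0.02]
3 [-0.    -0.     0.032] [-0.01  0.    0.02]
4 [-0.    -0.     0.032] [-0.01  0.    0.02]
5 [-0.    -0.     0.032] [-0.01  0.    0.02]
```

Emit:
carry_out --increments '[{"hand": 0, "linear": [0, 0, 0.03], "dr": [0, 0, 0]}, {"hand": 0, "linear": [0, 0, 0.03], "dr": [0, 0, 0]}, {"hand": 0, "linear": [0, 0, 0.03], "dr": [0, 0, 0]}, {"hand": 0, "linear": [0, 0, 0.03], "dr": [0, 0, 0]}, {"hand": 0, "linear": [0, 0, 0.02], "dr": [0, 0, 0]}]'

```text
t: 9.3
ee_pos: [0.4732, -0.1002, 0.0375]
tool_rot: [-3.14, 0.001, -2.939]
wrist_force: [-0.4, 0.3, -1.6]
grip_width: 0.175
```

Run:
```python
from h import *
go(.062,.0368,5,.0005)
```

```text
along 52.4 perp 0.3 z 37.5  F along -0.3 perp 0.4 z -1.6 torque [0.05 0.06 0.02]
at [ 0.4732 -0.1002  0.0375] [-1.7994e+02  8.0000e-02 -1.6838e+02] F [-0.4  0.3 -1.6] w 0.175 t 9.3
1 [-0.048  0.001  0.003] [-0.01  0.02  0.02]
2 [-0.048  0.001  0.003] [-0.01  0.02  0.02]
3 [-0.048  0.001  0.003] [-0.01  0.02  0.02]
4 [-0.048  0.001  0.003] [-0.01  0.02  0.02]
5 [-0.048  0.001  0.003] [-0.01  0.02  0.02]
```

Emit:
carry_out --increments '[{"hand": 0, "linear": [-0.04, 0, 0], "dr": [0, 0, 0]}, {"hand": 0, "linear": [-0.04, 0, 0.01], "dr": [0, 0, 0]}, {"hand": 0, "linear": [-0.04, 0, 0], "dr": [0, 0, 0]}, {"hand": 0, "linear": [-0.04, 0, 0], "dr": [0, 0, 0]}, {"hand": 0, "linear": [-0.03, 0, 0], "dr": [0, 0, 0]}]'

```text
t: 9.8
ee_pos: [0.4795, -0.0987, 0.0368]
tool_rot: [-3.14, -0.002, -2.939]
wrist_force: [-4.1, -0.7, 1.3]
grip_width: 0.177
```

Run:
```python
from h import *
go(.062,.0368,5,.0005)
```

```text
along 59.0 perp 0.5 z 36.8  F along -4.1 perp 0.1 z 1.3 torque [-0.36  0.72 -0.05]
at [ 0.4795 -0.0987  0.0368] [-1.7993e+02 -1.1000e-01 -1.6841e+02] F [-4.1 -0.7  1.3] w 0.177 t 9.8
1 [-0.015  0.    -0.   ] [-0.01 -0.02  0.02]
2 [-0.015  0.    -0.   ] [-0.01 -0.02  0.02]
3 [-0.015  0.    -0.   ] [-0.01 -0.02  0.02]
4 [-0.015  0.    -0.   ] [-0.01 -0.02  0.02]
5 [-0.015  0.    -0.   ] [-0.01 -0.02  0.02]
```

Emit:
carry_out --increments '[{"hand": 0, "linear": [-0.05, 0, 0], "dr": [0, 0, 0]}, {"hand": 0, "linear": [-0.05, 0, 0], "dr": [0, 0, 0]}, {"hand": 0, "linear": [-0.05, 0, 0], "dr": [0, 0, 0]}, {"hand": 0, "linear": [-0.04, 0, 0], "dr": [0, 0, 0]}, {"hand": 0, "linear": [0, 0, 0], "dr": [0, 0, 0]}]'

```text
t: 10.3
ee_pos: [0.4841, -0.0975, 0.0364]
tool_rot: [-3.14, -0.009, -2.941]
wrist_force: [-4.8, -1.8, 1.4]
grip_width: 0.172
```

Run:
```python
from h import *
go(.069,.0368,5,.0005)
```

```text
along 63.7 perp 0.7 z 36.4  F along -5.1 perp -0.8 z 1.4 torque [-0.33  0.78 -0.07]
at [ 0.4841 -0.0975  0.0364] [-179.92   -0.5  -168.48] F [-4.8 -1.8  1.4] w 0.172 t 10.3
1 [-0.027 -0.001 -0.002] [-0.02 -0.1   0.  ]
2 [-0.027 -0.001 -0.002] [-0.02 -0.1   0.  ]
3 [-0.027 -0.001 -0.002] [-0.02 -0.1   0.  ]
4 [-0.027 -0.001 -0.002] [-0.02 -0.1   0.  ]
5 [-0.027 -0.001 -0.002] [-0.02 -0.1   0.  ]
```

Emit:
carry_out --increments '[{"hand": 0, "linear": [-0.05, 0, 0], "dr": [0, -0.3, 0]}, {"hand": 0, "linear": [-0.05, 0, 0], "dr": [0, -0.3, 0]}, {"hand": 0, "linear": [-0.05, 0, 0], "dr": [0, -0.2, 0]}, {"hand": 0, "linear": [-0.03, 0, 0], "dr": [0, -0.2, 0]}, {"hand": 0, "linear": [0, 0, 0], "dr": [0, 0, 0]}]'

```text
t: 10.8
ee_pos: [0.4874, -0.0967, 0.0358]
tool_rot: [-3.14, 0.001, -2.942]
wrist_force: [-5.4, -1.6, 3.1]
grip_width: 0.179
```

Run:
```python
from h import *
import pickle
c=cam("wrist");save(c,"w4.png",(160,40,352,250),2.8);pickle.dump(c,open("w4.pkl","wb"))
go(.070,.0368,5,.0005)
```

```text
along 66.9 perp 0.8 z 35.7  F along -6.2 perp -0.9 z 2.4 torque [-0.47  1.13 -0.03]
at [ 0.4872 -0.0968  0.0357] [-1.7988e+02  7.0000e-02 -1.6857e+02] F [-5.9 -2.1  2.4] w 0.174 t 10.85
1 [-0.016 -0.002 -0.005] [-0.02  0.01 -0.01]
2 [-0.016 -0.002 -0.005] [-0.02  0.01 -0.01]
3 [-0.016 -0.002 -0.005] [-0.02  0.01 -0.01]
4 [-0.016 -0.002 -0.005] [-0.02  0.01 -0.01]
5 [-0.016 -0.002 -0.005] [-0.02  0.01 -0.01]
```

View pics/w4.png

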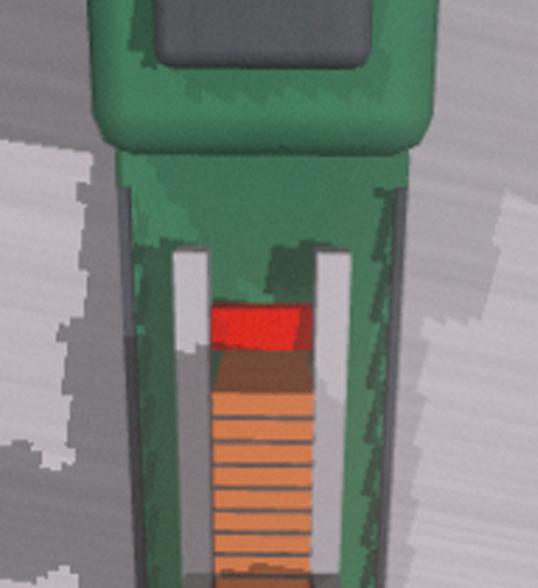

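Run:
```python
from h import *
import pickle
c=pickle.load(open("w4.pkl","rb"))
A=lambda x,y:((x+.5)/2.8-.5+160,(y+.5)/2.8-.5+40)
for n,x,y,z in (("wL",173,250,.022),("wR",350,250,.022),("noseF",262,305,.017),("350 at .017",262,350,.017),("sTL",211,392,.048),("sTR",313,392,.048),("sB",265,350,.018)):
    q=atz(c,A(x,y),z)-WS;print(n,(q@U*1e3).round(1),(q@N*1e3).round(1))
```

```text
wL -0.7 -14.7
wR -0.7 17.0
noseF 10.1 1.2
350 at .017 18.8 1.2
sTL 18.4 -6.7
sTR 18.4 9.3
sB 18.6 1.8
```

Emit:
carry_out --increments '[{"hand": 0, "linear": [-0.05, 0, -0.02], "dr": [0, 0, 0]}, {"hand": 0, "linear": [-0.05, 0, -0.01], "dr": [0, 0, 0]}, {"hand": 0, "linear": [-0.04, 0, 0], "dr": [0, 0, 0]}, {"hand": 0, "linear": [-0.02, 0, 0], "dr": [0, 0, 0]}, {"hand": 0, "linear": [-0.01, 0, 0], "dr": [0, 0, 0]}]'

```text
t: 11.35
ee_pos: [0.4889, -0.0962, 0.0358]
tool_rot: [-3.139, -0.009, -2.944]
wrist_force: [-5.5, -1.8, 2.3]
grip_width: 0.177
```

Run:
```python
from h import *
go(.0697,.0368,5,.0005)
```

```text
along 68.6 perp 1.0 z 35.8  F along -5.7 perp -0.7 z 2.3 torque [-0.35  1.11 -0.07]
at [ 0.4889 -0.0962  0.0358] [-179.85   -0.52 -168.68] F [-5.5 -1.8  2.3] w 0.177 t 11.35
1 [-0.005 -0.003 -0.005] [-0.03 -0.1  -0.04]
2 [-0.005 -0.003 -0.005] [-0.03 -0.1  -0.04]
3 [-0.005 -0.003 -0.005] [-0.03 -0.1  -0.04]
4 [-0.005 -0.003 -0.005] [-0.03 -0.1  -0.04]
5 [-0.005 -0.003 -0.005] [-0.03 -0.1  -0.04]
```

Emit:
carry_out --increments '[{"hand": 0, "linear": [-0.04, -0.01, 0], "dr": [0, -0.4, 0]}, {"hand": 0, "linear": [-0.03, 0, 0], "dr": [0, -0.3, 0]}, {"hand": 0, "linear": [-0.03, 0, 0], "dr": [0, -0.2, 0]}, {"hand": 0, "linear": [-0.02, 0, 0], "dr": [0, -0.1, 0]}, {"hand": 0, "linear": [-0.01, 0, 0], "dr": [0, 0, 0]}]'

```text
t: 11.85
ee_pos: [0.4895, -0.096, 0.0352]
tool_rot: [-3.139, 0.0, -2.945]
wrist_force: [-6.0, -2.2, 2.8]
grip_width: 0.178
```

Run:
```python
from h import *
go(.0697,.0368,5,.0005)
c=cam("wrist")
import pickle;pickle.dump(c,open("w5.pkl","wb"))
p=c["pixels"][:,:,::-1];hsv=cv2.cvtColor(p,cv2.COLOR_BGR2HSV)
# column profile through channel middle
u=int(round(proj(c,WS+.015*U+np.array([0,0,.017]))[0,0]))
for v in range(140,195): print(v,hsv[v,u-8:u+9].mean(0).round(0).astype(int),(1e3*(atz(c,(u,v),.017)-WS)@U).round(1),end=" | ")
```

```text
along 69.2 perp 1.1 z 35.2  F along -6.3 perp -0.9 z 2.8 torque [-0.49  1.14 -0.04]
at [ 0.4895 -0.096   0.0352] [-1.7986e+02  1.0000e-02 -1.6875e+02] F [-6.  -2.2  2.8] w 0.178 t 11.85
1 [-0.002 -0.003 -0.008] [-0.03  0.   -0.05]
2 [-0.002 -0.003 -0.008] [-0.03  0.   -0.05]
3 [-0.002 -0.003 -0.008] [-0.03  0.   -0.05]
4 [-0.002 -0.003 -0.008] [-0.03  0.   -0.05]
5 [-0.002 -0.003 -0.008] [-0.03  0.   -0.05]
140 [ 71  89 108] 7.8 | 141 [ 72  96 115] 8.3 | 142 [ 72  95 116] 8.8 | 143 [ 71  90 110] 9.3 | 144 [  8 115 107] 9.8 | 145 [  2 167 119] 10.4 | 146 [  1 201 180] 10.9 | 147 [  2 215 214] 11.4 | 148 [  1 213 219] 12.0 | 149 [  1 215 219] 12.5 | 150 [  1 213 219] 13.0 | 151 [  1 214 218] 13.5 | 152 [  1 213 219] 14.1 | 153 [  2 214 219] 14.6 | 154 [  2 215 218] 15.1 | 155 [  1 214 218] 15.7 | 156 [  1 215 219] 16.2 | 157 [  1 215 218] 16.8 | 158 [  2 214 218] 17.3 | 159 [  2 215 219] 17.8 | 160 [  1 212 219] 18.4 | 161 [  6 145 140] 18.9 | 162 [40 45 79] 19.5 | 163 [59 49 79] 20.0 | 164 [60 48 79] 20.5 | 165 [14 92 93] 21.1 | 166 [ 10 127 110] 21.6 | 167 [  9 129 113] 22.2 | 168 [  9 130 114] 22.7 | 169 [  9 130 114] 23.3 | 170 [  9 132 115] 23.8 | 171 [  9 130 114] 24.4 | 172 [  9 130 114] 24.9 | 173 [  9 128 114] 25.5 | 174 [  9 131 117] 26.1 | 175 [  9 130 114] 26.6 | 176 [  9 131 114] 27.2 | 177 [  9 132 114] 27.7 | 178 [  9 131 114] 28.3 | 179 [  9 131 115] 28.8 | 180 [ 10 149 166] 29.4 | 181 [ 10 157 201] 30.0 | 182 [ 10 156 207] 30.5 | 183 [ 10 157 206] 31.1 | 184 [ 10 156 206] 31.7 | 185 [ 10 157 206] 32.2 | 186 [ 10 157 206] 32.8 | 187 [ 10 157 206] 33.4 | 188 [  8 103 135] 34.0 | 189 [134  25  98] 34.5 | 190 [ 10 149 193] 35.1 | 191 [ 10 157 206] 35.7 | 192 [ 10 157 207] 36.3 | 193 [ 10 158 206] 36.8 | 194 [ 10 158 206] 37.4 |
```

Emit:
carry_out --increments '[{"hand": 0, "linear": [-0.02, -0.01, 0.04], "dr": [0, -0.1, 0]}, {"hand": 0, "linear": [-0.02, 0, 0.04], "dr": [0, -0.1, 0]}, {"hand": 0, "linear": [-0.02, 0, 0.04], "dr": [0, -0.1, 0]}, {"hand": 0, "linear": [-0.02, 0, 0.04], "dr": [0, -0.1, 0]}, {"hand": 0, "linear": [-0.02, 0, 0.02], "dr": [0, -0.1, 0]}]'

```text
t: 12.4
ee_pos: [0.4891, -0.0955, 0.0274]
tool_rot: [-3.14, 0.001, -2.946]
wrist_force: [-5.2, -1.3, 6.1]
grip_width: 0.173
```

Run:
```python
from h import *
go(.0697,.0274,5,.0005)
```

```text
along 69.0 perp 1.7 z 27.4  F along -5.4 perp -0.3 z 6.1 torque [-0.4   1.04 -0.02]
at [ 0.4891 -0.0955  0.0274] [-1.7992e+02  7.0000e-02 -1.6879e+02] F [-5.2 -1.3  6.1] w 0.173 t 12.4
1 [-0.003 -0.006  0.   ] [-0.02  0.01 -0.06]
2 [-0.003 -0.006  0.   ] [-0.02  0.01 -0.06]
3 [-0.003 -0.006  0.   ] [-0.02  0.01 -0.06]
4 [-0.003 -0.006  0.   ] [-0.02  0.01 -0.06]
5 [-0.003 -0.006  0.   ] [-0.02  0.01 -0.06]
```

Emit:
carry_out --increments '[{"hand": 0, "linear": [0, -0.01, 0.01], "dr": [0, 0, 0]}, {"hand": 0, "linear": [0.02, -0.01, 0.01], "dr": [0, 0, 0]}, {"hand": 0, "linear": [0.02, 0, 0], "dr": [0, 0, 0]}, {"hand": 0, "linear": [0.01, 0, 0], "dr": [0, 0, 0]}, {"hand": 0, "linear": [0, 0, 0], "dr": [0, 0, 0]}]'

```text
t: 12.9
ee_pos: [0.4874, -0.0958, 0.0274]
tool_rot: [-3.142, 0.002, -2.945]
wrist_force: [-3.2, -1.2, 1.5]
grip_width: 0.179
```

Run:
```python
from h import *
go(.0697,.0274,5,.0005)
```

```text
along 67.2 perp 1.7 z 27.4  F along -3.4 perp -0.6 z 1.5 torque [-0.17  0.61 -0.02]
at [ 0.4874 -0.0958  0.0274] [-1.8000e+02  1.2000e-01 -1.6876e+02] F [-3.2 -1.2  1.5] w 0.179 t 12.9
1 [-0.012 -0.006 -0.   ] [-0.    0.02 -0.05]
2 [-0.012 -0.006 -0.   ] [-0.    0.02 -0.05]
3 [-0.012 -0.006 -0.   ] [-0.    0.02 -0.05]
4 [-0.012 -0.006 -0.   ] [-0.    0.02 -0.05]
5 [-0.012 -0.006 -0.   ] [-0.    0.02 -0.05]
```

Emit:
carry_out --increments '[{"hand": 0.3, "linear": [0, 0, 0], "dr": [0, 0, 0]}, {"hand": 0.5, "linear": [0, 0, 0], "dr": [0, 0, 0]}, {"hand": 0.5, "linear": [0, 0, 0], "dr": [0, 0, 0]}, {"hand": 0.5, "linear": [0, 0, -0.1], "dr": [0, 0, 0]}, {"hand": 0.5, "linear": [0, 0, -0.4], "dr": [0, 0, 0]}]'

```text
t: 13.4
ee_pos: [0.4889, -0.0955, 0.047]
tool_rot: [3.141, 0.004, -2.945]
wrist_force: [-0.5, -0.3, 0.3]
grip_width: 0.499
```

Emit:
carry_out --increments '[{"hand": 0.5, "linear": [0, 0, -0.8], "dr": [0, 0, 0]}, {"hand": 0.5, "linear": [0, 0, -0.8], "dr": [0, 0, 0]}, {"hand": 0.3, "linear": [0, 0, -0.8], "dr": [0, 0, 0]}, {"hand": 0.3, "linear": [0, 0, -0.4], "dr": [0, 0, 0]}, {"hand": 0.3, "linear": [0, 0, 0], "dr": [0, 0, 0]}]'

```text
t: 13.9
ee_pos: [0.4896, -0.0957, 0.1662]
tool_rot: [-3.141, 0.008, -2.945]
wrist_force: [0.3, -0.1, 0.1]
grip_width: 0.302
```

Run:
```python
from h import *
import pickle
s=robot.get_state();print(s["ee_pos"],s["wrist_force"])
c=cam("wrist");pickle.dump(c,open("w6.pkl","wb"));save(c,"w6.png",(150,90,390,300),2.8)
s=robot.get_state();print(s["ee_pos"])
```

```text
[ 0.489638   -0.09571384  0.16623438] [ 0.26934975 -0.08716699  0.05591214]
[ 0.48927502 -0.09556813  0.16523458]
```

View pics/w6.png

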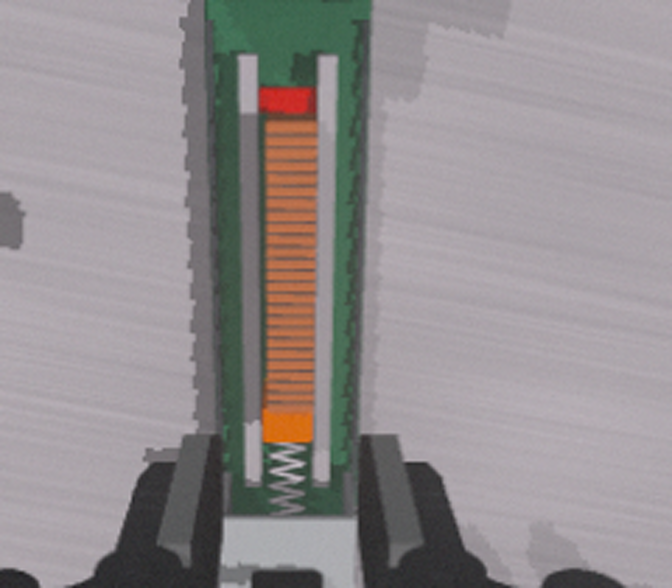

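The strip (rows 121-410) sits between the red nose (row 100) and the orange follower (row 425), slightly towards the right wall. Next I'll check its height and tilt by depth, and locate the tab.

Run:
```python
from h import *
import pickle
c=pickle.load(open("w6.pkl","rb"))
A=lambda x,y:((x+.5)/2.8-.5+150,(y+.5)/2.8-.5+90)
for y in range(135,405,30):
    print(y,[(atd(c,A(x,y))[2]*1e3).round(1) for x in(272,282,292,302,310)])
for n,x,y,z in(("wL",239,60,.022),("wR",336,60,.022),("wL2",246,470,.022),("wR2",330,470,.022),("sFL",265,121,.04),("sFR",317,121,.04),("sBL",264,409,.04),("sBR",312,409,.04),("noseR",288,114,.017)):
    q=atz(c,A(x,y),z)-WS;print(n,(q@U*1e3).round(1),(q@N*1e3).round(1))
print("wall depth z",[(atd(c,A(x,y))[2]*1e3).round(1) for x,y in((250,100),(326,100),(250,450))])
t=cam("top");pickle.dump(t,open("t2.pkl","wb"))
```

```text
135 [np.float64(40.2), np.float64(39.6), np.float64(40.0), np.float64(38.7), np.float64(39.1)]
165 [np.float64(38.9), np.float64(40.3), np.float64(38.8), np.float64(38.7), np.float64(39.5)]
195 [np.float64(40.5), np.float64(38.3), np.float64(39.4), np.float64(40.2), np.float64(41.1)]
225 [np.float64(39.7), np.float64(40.1), np.float64(40.3), np.float64(40.2), np.float64(39.2)]
255 [np.float64(39.1), np.float64(39.7), np.float64(39.7), np.float64(39.8), np.float64(40.0)]
285 [np.float64(40.0), np.float64(40.6), np.float64(39.0), np.float64(38.7), np.float64(39.8)]
315 [np.float64(37.9), np.float64(39.9), np.float64(40.7), np.float64(40.3), np.float64(40.4)]
345 [np.float64(39.8), np.float64(39.7), np.float64(39.3), np.float64(39.3), np.float64(39.8)]
375 [np.float64(39.1), np.float64(39.1), np.float64(40.8), np.float64(40.4), np.float64(39.7)]
wL 1.4 -14.7
wR 1.4 16.7
wL2 152.2 -15.3
wR2 152.2 16.7
sFL 18.6 -5.9
sFR 18.6 10.1
sBL 117.3 -7.5
sBR 117.3 9.2
noseR 19.3 1.1
wall depth z [np.float64(21.7), np.float64(21.3), np.float64(22.1)]
```

The strip is home: its top measures 39-40 mm everywhere (it should be 40) and it is level. Now I'll move behind the tab with the fingers shut.

Emit:
carry_out --increments '[{"hand": 0, "linear": [-0.5, 0, 0], "dr": [0, 0, 0]}, {"hand": 0, "linear": [-0.8, 0, 0], "dr": [0, 0, 0]}, {"hand": 0, "linear": [-0.8, 0, 0], "dr": [0, 0, 0]}, {"hand": 0, "linear": [-0.8, 0, 0], "dr": [0, 0, 0]}, {"hand": 0, "linear": [-0.5, 0, 0], "dr": [0, 0, 0]}]'

```text
t: 14.5
ee_pos: [0.6204, -0.0672, 0.1569]
tool_rot: [3.135, -0.005, -2.947]
wrist_force: [0.0, 0.2, 0.3]
grip_width: -0.001
```

Emit:
carry_out --increments '[{"hand": 0, "linear": [-0.2, 0, 0], "dr": [0, 0, 0]}, {"hand": 0, "linear": [0, 0, 0], "dr": [0, 0, 0]}, {"hand": 0, "linear": [0, 0, 0], "dr": [0, 0, 0]}, {"hand": 0, "linear": [0, 0, 0], "dr": [0, 0, 0]}, {"hand": 0, "linear": [0, 0, 0], "dr": [0, 0, 0]}]'

```text
t: 15.0
ee_pos: [0.6255, -0.065, 0.1516]
tool_rot: [3.132, -0.012, -2.946]
wrist_force: [-0.5, -0.6, -0.5]
grip_width: -0.002
```

Run:
```python
from h import *
go(.212,.058,5,.0005)
c=cam("wrist");p=c["pixels"][:,:,::-1]
# dark, high pixels near the tab
P=[];
for v in range(0,384,2):
  for u in range(0,512,2):
    z=c["z_map"][v,u]
    if z>0 and p[v,u].max()<70:
      q=atd(c,(u,v))-WS;a,b=q@U*1e3,q@N*1e3
      if 150<a<215 and abs(b)<25 and 50<q[2]*1e3<80: P.append((a,b,q[2]*1e3))
P=np.array(P);print(len(P),P.size and np.percentile(P,[3,50,97],axis=0).round(1))
```

```text
along 208.8 perp 4.4 z 151.6  F along -0.6 perp -0.5 z -0.5 torque [ 0.02 -0.07 -0.03]
at [ 0.6255 -0.065   0.1516] [ 179.46   -0.7  -168.82] F [-0.5 -0.6 -0.5] w -0.002 t 15.0
1 [-0.022 -0.024  0.468] [ 0.11 -0.14 -0.06]
2 [-0.021 -0.023  0.468] [ 0.11 -0.14 -0.06]
3 [-0.02  -0.022  0.468] [ 0.11 -0.14 -0.06]
4 [-0.018 -0.021  0.468] [ 0.11 -0.14 -0.06]
5 [-0.017 -0.02   0.468] [ 0.11 -0.14 -0.06]
129 [[ 1.784e+02 -1.170e+01  5.400e+01]
 [ 1.800e+02  1.000e-01  7.340e+01]
 [ 1.848e+02  1.110e+01  7.530e+01]]
```

Emit:
carry_out --increments '[{"hand": 0, "linear": [-0.05, -0.05, 0.5], "dr": [0.2, -0.3, 0]}, {"hand": 0, "linear": [-0.04, -0.03, 0.5], "dr": [0.2, -0.2, 0]}, {"hand": 0, "linear": [-0.02, -0.02, 0.5], "dr": [0.1, -0.2, 0]}, {"hand": 0, "linear": [0, 0, 0.4], "dr": [0, 0, 0]}, {"hand": 0, "linear": [0, 0, 0.1], "dr": [0, 0, 0]}]'

```text
t: 15.55
ee_pos: [0.6305, -0.0693, 0.0727]
tool_rot: [-3.139, 0.006, -2.948]
wrist_force: [-0.5, -0.0, -0.3]
grip_width: 0.001
```

Run:
```python
from h import *
go(.190,.058,5,.0003)
```

```text
along 212.7 perp -0.9 z 72.7  F along -0.5 perp 0.1 z -0.3 torque [-0.02  0.05  0.02]
at [ 0.6305 -0.0693  0.0727] [-179.88    0.33 -168.92] F [-0.5 -0.  -0.3] w 0.001 t 15.55
1 [0.114 0.005 0.073] [-0.02  0.07 -0.08]
2 [0.114 0.005 0.073] [-0.02  0.07 -0.08]
3 [0.114 0.005 0.073] [-0.02  0.07 -0.08]
4 [0.114 0.006 0.073] [-0.02  0.07 -0.08]
5 [0.114 0.006 0.073] [-0.02  0.07 -0.08]
```

Emit:
carry_out --increments '[{"hand": 0, "linear": [0, 0.02, 0.15], "dr": [0, 0.2, -0.2]}, {"hand": 0, "linear": [0.05, 0.01, 0.1], "dr": [0, 0.1, -0.2]}, {"hand": 0, "linear": [0.08, 0, 0.05], "dr": [0, 0, 0]}, {"hand": 0, "linear": [0.08, 0, 0], "dr": [0, 0, 0]}, {"hand": 0, "linear": [0.08, 0, 0], "dr": [0, 0, 0]}]'

```text
t: 16.05
ee_pos: [0.619, -0.0709, 0.0622]
tool_rot: [-3.138, 0.002, -2.941]
wrist_force: [-0.2, 0.7, -0.4]
grip_width: 0.001
```

Run:
```python
from h import *
go(.170,.058,5,.0003)
```

```text
along 201.2 perp -0.2 z 62.2  F along -0.1 perp 0.7 z -0.4 torque [-0.    0.   -0.01]
at [ 0.619  -0.0709  0.0622] [-1.7981e+02  1.4000e-01 -1.6849e+02] F [-0.2  0.7 -0.4] w 0.001 t 16.05
1 [0.156 0.002 0.02 ] [-0.04  0.03  0.  ]
2 [0.156 0.002 0.021] [-0.04  0.03  0.  ]
3 [0.156 0.002 0.021] [-0.04  0.03  0.  ]
4 [0.156 0.002 0.021] [-0.04  0.03  0.  ]
5 [0.156 0.002 0.021] [-0.04  0.03  0.  ]
```

Emit:
carry_out --increments '[{"hand": 0, "linear": [0.06, 0, 0.05], "dr": [0, 0, 0]}, {"hand": 0, "linear": [0.06, 0, 0.03], "dr": [0, 0, 0]}, {"hand": 0, "linear": [0.08, 0, 0], "dr": [0, 0, 0]}, {"hand": 0, "linear": [0.08, 0, 0], "dr": [0, 0, 0]}, {"hand": 0, "linear": [0.08, 0, 0], "dr": [0, 0, 0]}]'

```text
t: 16.55
ee_pos: [0.6071, -0.0737, 0.0605]
tool_rot: [-3.138, 0.01, -2.94]
wrist_force: [4.4, 0.9, -2.1]
grip_width: 0.003
```

Run:
```python
from h import *
go(.170,.058,5,.0003)
```

```text
along 188.9 perp -0.5 z 60.5  F along 4.5 perp 0.1 z -2.1 torque [ 0.33 -0.91  0.  ]
at [ 0.6071 -0.0737  0.0605] [-179.77    0.56 -168.46] F [ 4.4  0.9 -2.1] w 0.003 t 16.55
1 [0.095 0.004 0.011] [-0.05  0.11  0.01]
2 [0.095 0.004 0.012] [-0.05  0.11  0.01]
3 [0.095 0.004 0.012] [-0.05  0.11  0.01]
4 [0.095 0.004 0.012] [-0.05  0.11  0.01]
5 [0.095 0.004 0.012] [-0.05  0.11  0.01]
```

Emit:
carry_out --increments '[{"hand": 0, "linear": [0.12, 0.01, 0.01], "dr": [0, 0.3, 0]}, {"hand": 0, "linear": [0.14, 0, 0.01], "dr": [0, 0.2, 0]}, {"hand": 0, "linear": [0.14, 0, 0.01], "dr": [0, 0.2, 0]}, {"hand": 0, "linear": [0.14, 0, 0.01], "dr": [0, 0.1, 0]}, {"hand": 0, "linear": [0.14, 0, 0], "dr": [0, 0.1, 0]}]'

```text
t: 17.05
ee_pos: [0.5803, -0.079, 0.0603]
tool_rot: [-3.137, -0.003, -2.94]
wrist_force: [4.7, 1.6, -2.1]
grip_width: 0.002
```

Emit:
carry_out --increments '[{"hand": 0, "linear": [0.14, 0, 0], "dr": [0, 0.1, 0]}, {"hand": 0, "linear": [0.14, 0, 0], "dr": [0, 0.1, 0]}, {"hand": 0, "linear": [0.14, 0, 0], "dr": [0, 0.1, 0]}, {"hand": 0, "linear": [0.14, 0, 0], "dr": [0, 0.1, 0]}, {"hand": 0, "linear": [0.14, 0, 0], "dr": [0, 0.1, 0]}]'

```text
t: 17.55
ee_pos: [0.5499, -0.085, 0.0601]
tool_rot: [-3.137, -0.013, -2.94]
wrist_force: [4.7, 1.7, -1.8]
grip_width: 0.001
```

Run:
```python
from h import *
go(.070,.058,5,.0003)
```

```text
along 130.6 perp -0.2 z 60.1  F along 5.0 perp 0.7 z -1.8 torque [ 0.36 -1.01  0.04]
at [ 0.5499 -0.085   0.0601] [-179.76   -0.77 -168.44] F [ 4.7  1.7 -1.8] w 0.001 t 17.55
1 [0.303 0.003 0.015] [-0.05 -0.15  0.01]
2 [0.303 0.003 0.014] [-0.05 -0.15  0.01]
3 [0.303 0.003 0.013] [-0.05 -0.15  0.01]
4 [0.303 0.002 0.012] [-0.05 -0.15  0.01]
5 [0.303 0.002 0.011] [-0.05 -0.15  0.01]
```

Emit:
carry_out --increments '[{"hand": 0, "linear": [0.14, 0, 0], "dr": [0, -0.2, 0]}, {"hand": 0, "linear": [0.14, 0, 0], "dr": [0, -0.2, 0]}, {"hand": 0, "linear": [0.14, 0, 0], "dr": [0, -0.2, 0]}, {"hand": 0, "linear": [0.14, 0, 0], "dr": [0, 0, 0]}, {"hand": 0, "linear": [0.14, 0, 0], "dr": [0, 0, 0]}]'

```text
t: 18.05
ee_pos: [0.5198, -0.091, 0.0602]
tool_rot: [-3.138, -0.003, -2.94]
wrist_force: [4.6, 2.2, -0.1]
grip_width: 0.001
```

Emit:
carry_out --increments '[{"hand": 0, "linear": [0.12, 0, 0], "dr": [0, 0, 0]}, {"hand": 0, "linear": [0.1, 0, 0], "dr": [0, 0, 0]}, {"hand": 0, "linear": [0.07, 0, 0], "dr": [0, 0, 0]}, {"hand": 0, "linear": [0.05, 0, 0], "dr": [0, 0, 0]}, {"hand": 0, "linear": [0.05, 0, 0], "dr": [0, 0, 0]}]'

```text
t: 18.55
ee_pos: [0.5023, -0.0944, 0.0602]
tool_rot: [-3.138, -0.003, -2.94]
wrist_force: [4.3, 2.5, -0.2]
grip_width: -0.003
```

Run:
```python
from h import *
go(.060,.058,5,.0003)
```

```text
along 82.1 perp 0.1 z 60.2  F along 4.7 perp 1.6 z -0.2 torque [ 0.41 -0.81 -0.  ]
at [ 0.5023 -0.0944  0.0602] [-179.8    -0.19 -168.46] F [ 4.3  2.5 -0.2] w -0.003 t 18.55
1 [0.111 0.001 0.011] [-0.04 -0.04  0.01]
2 [0.111 0.001 0.011] [-0.04 -0.04  0.01]
3 [0.111 0.001 0.011] [-0.04 -0.04  0.01]
4 [0.111 0.001 0.011] [-0.04 -0.04  0.01]
5 [0.111 0.001 0.011] [-0.04 -0.04  0.01]
```

Next, 15 mm more at modest speed, then a slow feel for the stop.

Emit:
carry_out --increments '[{"hand": 0, "linear": [0.09, 0, 0], "dr": [0, 0, 0]}, {"hand": 0, "linear": [0.09, 0, 0], "dr": [0, 0, 0]}, {"hand": 0, "linear": [0.09, 0, 0], "dr": [0, 0, 0]}, {"hand": 0, "linear": [0.06, 0, 0], "dr": [0, 0, 0]}, {"hand": 0, "linear": [0.05, 0, 0], "dr": [0, 0, 0]}]'

```text
t: 19.05
ee_pos: [0.4864, -0.0976, 0.0602]
tool_rot: [-3.138, -0.003, -2.94]
wrist_force: [3.5, 2.0, -1.3]
grip_width: -0.003
```

Emit:
carry_out --increments '[{"hand": 0, "linear": [0.05, 0, 0], "dr": [0, 0, 0]}, {"hand": 0, "linear": [0.05, 0, 0], "dr": [0, 0, 0]}, {"hand": 0, "linear": [0.05, 0, 0], "dr": [0, 0, 0]}, {"hand": 0, "linear": [0.05, 0, 0], "dr": [0, 0, 0]}, {"hand": 0, "linear": [0.05, 0, 0], "dr": [0, 0, 0]}]'

```text
t: 19.55
ee_pos: [0.4822, -0.0984, 0.0605]
tool_rot: [-3.14, 0.01, -2.938]
wrist_force: [12.3, 6.0, -10.1]
grip_width: -0.001
```

Run:
```python
from h import *
go(.060,.058,5,.0003)
```

```text
along 61.6 perp 0.2 z 60.5  F along 13.2 perp 3.4 z -10.1 torque [ 1.19 -2.68 -0.06]
at [ 0.4822 -0.0984  0.0605] [-179.91    0.55 -168.36] F [ 12.3   6.  -10.1] w -0.001 t 19.55
1 [0.008 0.001 0.013] [-0.02  0.11  0.03]
2 [0.008 0.001 0.013] [-0.02  0.11  0.03]
3 [0.008 0.001 0.013] [-0.02  0.11  0.03]
4 [0.008 0.001 0.013] [-0.02  0.11  0.03]
5 [0.008 0.001 0.013] [-0.02  0.11  0.03]
```

The tool stopped at 61.6 mm along with the force at 13 N, where the shut stop was expected (about 61 mm). I'll back off, lift clear and check.

Emit:
carry_out --increments '[{"hand": 0, "linear": [-0.1, 0, 0], "dr": [0, 0, 0]}, {"hand": 0, "linear": [-0.3, 0, 0], "dr": [0, 0, 0]}, {"hand": 0, "linear": [-0.2, 0, -0.4], "dr": [0, 0, 0]}, {"hand": 0, "linear": [0, 0, -0.8], "dr": [0, 0, 0]}, {"hand": 0, "linear": [0, 0, -0.8], "dr": [0, 0, 0]}]'

```text
t: 20.05
ee_pos: [0.5009, -0.0928, 0.1381]
tool_rot: [3.139, -0.006, -2.94]
wrist_force: [1.0, 0.2, -0.0]
grip_width: -0.001
```

Emit:
carry_out --increments '[{"hand": 0, "linear": [0, 0.7, -0.5], "dr": [0, 0, 0]}, {"hand": 0, "linear": [0, 0.8, 0], "dr": [0, 0, 0]}, {"hand": 0, "linear": [0, 0.8, 0], "dr": [0, 0, 0]}, {"hand": 0, "linear": [0, 0.3, 0], "dr": [0, 0, 0]}, {"hand": 0, "linear": [0, 0, 0], "dr": [0, 0, 0]}]'

```text
t: 20.55
ee_pos: [0.4826, 0.0101, 0.1633]
tool_rot: [-3.137, -0.005, -2.942]
wrist_force: [0.1, -0.5, 0.1]
grip_width: 0.004
```

Run:
```python
from h import *
import pickle
t=cam("top");w=cam("wrist");s=robot.get_state();print(s["ee_pos"],s["wrist_force"],s["t"])
a=cv2.resize(t["pixels"][60:290,120:400,::-1],None,fx=1.4,fy=1.4,interpolation=cv2.INTER_CUBIC)
b=w["pixels"][:322,:400,::-1]
cv2.imwrite("pics/end.png",np.hstack([a[:322,:392],b]))
for n,c in(("top",t),("wrist",w)):
    P=[]
    for v in range(384):
        for u in range(512):
            if c["z_map"][v,u]>0:
                q=atd(c,(u,v))-WS;al,b_,z=q@U*1e3,q@N*1e3,q[2]*1e3
                if abs(b_)<24 and 5<al<150 and 42.5<z<49: P.append((al,b_,z))
    P=np.array(P);print(n,len(P),np.percentile(P,[1,50,99],axis=0).round(1))
```

```text
[0.48301935 0.00879944 0.16311215] [ 0.15519689 -0.16642161  0.54307243] 20.65
top 824 [[ 2.180e+01 -2.360e+01  4.300e+01]
 [ 7.740e+01  1.000e-01  4.610e+01]
 [ 1.294e+02  2.350e+01  4.880e+01]]
wrist 5631 [[ 21.4 -23.3  45. ]
 [ 75.5   1.3  46.7]
 [129.3  23.5  48.3]]
```

View pics/end.png

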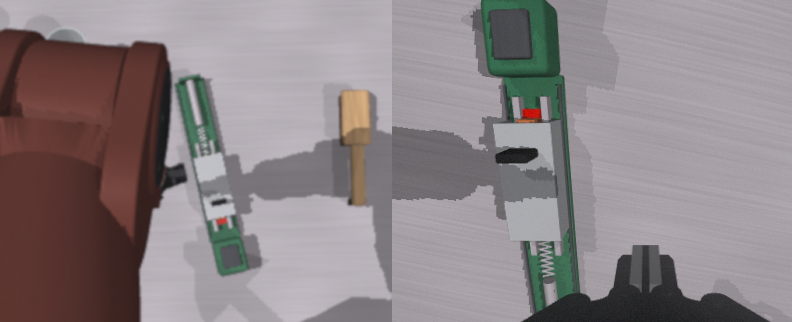

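The last picture shows the rail over the strip from row 122 to 240, with the tab at (517,156) and the nose at (532,113) in front of it. The plate spans about 21-130 mm along, which is stapler x -55 to +54, so it is shut. Handing in.

```bash
python3 -c "
from h import *
print(finish_job())"
```

```text
the job is handed in; nothing more can be done
None
```

I loaded the copper strip, shut the cover rail over it and handed the job in at about 20.7 s of the 59 s allowed. The robot was clear of everything.

- **Strip:** I pressed it about 12 mm back against the follower. A gap of about 2 mm showed behind the nose before I lowered it. After I let go, its top measured about 40 mm above the bench all over, so it is on the floor and level between nose and follower. It sits about 0.6 mm off the centre line, inside the 2 mm side clearance. Readings while loading stayed at about 8 N or less.
- **Rail:** I pushed it by its tab with the fingers shut until it met its stop; the highest reading was 13 N along the rail, about 17 N in all. After I backed off, both cameras put the plate at about stapler x -55 to +54 mm; fully shut is -55 to +55 mm.
- **Forces:** these were read only at the end of each move, so brief peaks in between were not seen.
- **Bystanders:** the tool's path stayed clear of the jar, the tick remover and the brush, but I did not measure their positions again. In the last picture the arm hid the tick remover and most of the jar.

The two cameras disagreed by 1 to 2 mm sideways, within their stated calibration. I used positions measured within one picture for the fit.

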